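# Catch the falling glazed lid of a display case and ease it shut

### The arm

A 7-joint arm with a two-finger parallel gripper is mounted at the origin on the work surface. World frame = base frame: x ahead of the robot, y to its left, z up, the work surface at z = 0. Lengths are in m, angles in rad, forces in N, time in s.
With the tool pointing down it reaches from about 0.425 to 0.925 m from the base axis. Payload 6.8 kg.
Tool frame: the origin (TCP) lies at the very end of the fingers, on their centre line; the grasp point (between the pads) lies 19 mm behind it (r.tcp_to_grasp is the distance from the TCP to the grasp point, in m); z points along the fingers, y is the line along which they close (so a half turn about z gives the same grasp; the last joint's range is limited). The gripper opens to 85 mm and grips with 20 to 120 N. Pads are 22 mm wide; open, the fingers measure 114 mm over their backs; the gripper's body (76 mm by 85 mm) begins 54 mm behind the grasp point. The pads swing forward as they close: fully open they stand 13 mm farther back than shut.
Start: joints at [-1.289, 0.477, 0.022, 1.555, -0.011, 1.109, -0.083], TCP at [0.257, 0.624, 0.231] pointing down, gripper open.
Joint ranges: [-2.96, 2.96], [-0.34, 2.1], [-1.41, 1.46], [0.24, 2.44], [-1.37, 4.51], [0.17, 1.92], [-2.96, 2.96]. Speed limits (rad/s): [2.39, 2.39, 3.14, 3.14, 3.14, 3.14, 3.14].

### API

Orientations are given as a rotation vector (axis times angle).
In Python, from bench import r gives the robot as it stands.
- The arm moves only by the tool step_arm, never from a script. Its argument "moves" is a list of rows, each a list of 7 numbers: the shift along the tool's x, y, z in mm, then the turn, a rotation vector about the tool's x, y, z in rad, then the finger opening in mm, from 0 to 85.4. A call has 1 to 8 rows; each row is the pose to reach, as a shift and turn from the pose commanded when the call began, along the tool's axes at that moment; what a row does not reach only later rows make up. A row lasts 1/10 s, in which the tool goes at most 50 mm and 8.59 degrees, less where a joint would pass 70% of its speed; a pose out of reach is approached as far as the arm can. A call with a gripper value outside its range is refused whole. The fingers move at their own pace and stop on an object; "grip_force" is the grip in N (left out, the last holds). Time passes only in rows, so rows that repeat a pose let the fingers close. It gives the time, the measured TCP pose, the force, the opening and the grip force at its end, in the units of the state.
- r.get_obs(): the state, without advancing time (a new reading comes with each control period).
- r.grab_frame(name): name is "side" or "top"; returns a dict with "image" (400x640x3 uint8, red, green, blue), "depth" (400x640 float32, m along the optical axis (not along the pixel's ray), 0 where there is no reading), "mtx" (3x3 intrinsics, pixels), "rvec" (rotation vector, rad) and "tvec" (3), from world to camera coordinates, as OpenCV has them. Camera axes: x right, y down, z forward; pixel columns grow to the right and rows downward; lengths in m; the calibration is good to about 2 mm. A picture is of the moment at which its call begins.
- r.hand_in(): hands the job in; it is judged then, once.
The state is a dict: "clock": time; "joints": joint angles; "qvel": joint speeds; "tau": joint torques, N m; "tcp_pos": TCP position; "orientation": TCP orientation; "contact_force": force on the tool from outside, world axes, zero at the start; "moment": the same for the moment, N m; "grip_width": finger opening in m; "gripper_force": force on a finger pad.
Only numpy, scipy, OpenCV 4.12 (cv2) and the standard library are available. Lean on these libraries where they do the work, as an engineer would, in place of code of your own. Each camera call takes 0.05 s, during which the arm holds its last target. There are 200 camera calls.

### The job

The polished brass pieces are back in the small display case; close its glazed lid gently, with the fingers only and without gripping or pinching anything. With a fingertip behind the open lid tip it towards the front until it falls by itself, catch it from underneath on a finger well before it is shut, and lower it slowly on the finger until it is fully closed, never letting it drop or slam; then move clear. Leave the brass parts and the polish bottle around the case where they stand.

Things in the scene. Friction and masses are not known exactly. Their poses are not given: they have to be found in the camera images.
- case: Wooden display case, fixed: 165 mm deep (its x), 280 wide (its y), 85 high, walls 10, low plinth standing out 6 mm at its foot. Origin: centre of its underside, on the table. Its +x points from its front (nearest the robot) to the hinge side, +y to its left; turned up to 0.3 rad. Brass pieces are seated inside in a fabric bed, below the rim, and stay there.
- lid_angle (a joint): Opening angle of the lid, rad: 0 = shut on the case rim, pi/2 = upright, more = leaning back away from the robot (stop at 1.85). Starts at 1.48 to 1.64. Stiff damped hinges: from about 1.33 to 1.65 it stays put. Pushed to about 1.2 and let go it falls, slowly at first, passing 0.35 some 2 s later and hitting the rim at 0.9 rad/s, a slam; an eased closing is half as fast or less.
- lid_hinge (a point): Point on the hinge line in the middle of the case's far top edge: 82.5 mm along the case's +x from its middle and 85 mm above the table. The hinge line runs along the case's y. The underside of the lid passes through this line.
- lid_lip (a point): Point on the moving lid: middle of the inner (lower) edge of its free end, 190 mm from the hinge line: at hinge - 190*cos(angle) along the case's x, hinge height + 190*sin(angle). Its x points from free end to hinge, its z from the lid's inner to its outer face. Shut, the free end stands out 25 mm in front of the case's front wall, so a finger fits under it; underside then 85 mm above the table.
- lid: Glazed wooden lid, 190 mm (hinge to free end) x 290 mm wide, 16 thick, 0.45 kg: inner half, facing the robot when up, a 10 mm flat frame (front rail 45 wide, others 28); outer half a 6 mm moulding set back 6 mm, round the glass. Origin mid hinge line; axes as lid_lip. Its free end takes 2 to 3 N to hold up, under 1 N to tip; over 25 N breaks the glass; pressing both faces at once is pinching.
- candle_cup: Loose brass candle cup, 60 mm high, foot 64 mm across. Origin: centre of its foot. Stands beside or in front of the case; leave it alone.
- knop: Loose brass ball-shaped chandelier part, 98 mm high, 86 mm across. Origin: centre of its foot. Stands beside or in front of the case; leave it alone.
- polish_bottle: Loose polish bottle, 150 mm high, 56 mm across. Origin: centre of its foot. Stands beside or in front of the case; leave it alone.

How it is judged:
On the way, in this order (a step that is already met when the one before it is completed fails the run):
1. the lid has been tipped forward past its balance and falls by itself, no finger touching it (value of joint lid_angle between 0.35 and 1.35 rad and velocity of joint lid_angle below -0.03 rad/s and contact force between the fingers and lid below 0.05 N), for 0.1 s.
2. the falling lid is caught: carried from underneath by a finger while still open more than 0.35 rad (value of joint lid_angle between 0.35 and 1.35 rad and velocity of joint lid_angle above -0.5 rad/s and (contact force between the fingers and lid_frame_front above 0.3 N or contact force between the fingers and lid_frame_rear above 0.3 N or contact force between the fingers and lid_frame_right above 0.3 N or contact force between the fingers and lid_frame_left above 0.3 N or contact force between the fingers and lid_pane_inner above 0.3 N)), for 0.15 s.
3. the lid is shut (value of joint lid_angle below 0.03 rad), for 0.2 s.
At the end, for the whole second after the job is handed in: The lid lies shut (within 0.03 rad) and still, and the candle cup, knop and bottle stand upright within 15 mm of where they stood (value of joint lid_angle below 0.03 rad and velocity of joint lid_angle between -0.05 and 0.05 rad/s and distance of each of candle_cup, knop, polish_bottle from where it was at the start of the episode below 0.015 m and angle between each of candle_cup, knop, polish_bottle's own z axis and vertical below 0.15 rad); the robot touches nothing.
It fails at once if the lid drops or slams: it comes down faster than 0.6 rad/s (0.11 m/s at its free edge) between 0.2 and 0.04 rad before shut (value of joint lid_angle between 0.04 and 0.2 rad and velocity of joint lid_angle below -0.6 rad/s).
It fails at once if the lid is pinched: fingers press its inner and its outer face at once ((contact force between the fingers and lid_frame_front above 1 N or contact force between the fingers and lid_frame_rear above 1 N or contact force between the fingers and lid_frame_right above 1 N or contact force between the fingers and lid_frame_left above 1 N or contact force between the fingers and lid_pane_inner above 1 N) and (contact force between the fingers and lid_moulding_front above 1 N or contact force between the fingers and lid_moulding_rear above 1 N or contact force between the fingers and lid_moulding_right above 1 N or contact force between the fingers and lid_moulding_left above 1 N or contact force between the fingers and lid_pane_outer above 1 N)).
It fails at once if the glazed lid is struck or pressed with more than 25 N (contact force between any of the arm, the fingers and lid above 25 N).
It fails at once if a bystander is pushed away, tipped or lifted (distance of any of candle_cup, knop, polish_bottle from where it was at the start of the episode above 0.03 m or angle between any of candle_cup, knop, polish_bottle's own z axis and vertical above 0.4 rad).
It also fails if it takes over 53 s, if anything falls off the work surface, if the arm or the gripper's body presses on something with over 40 N, if the wrist force passes 120 N, or if a joint passes its speed limit or range.

## Working session

There is one attempt and no reset: what is moved stays moved. The work goes in short steps, Python scripts to look and compute and a tool call to move; the robot and the scene stay as the last step left them, time stands still between calls to the robot, and variables do not carry over. Pictures are saved under pics/ and viewed, at most 10 in all, crops included, and the job is handed in when it is done.

Besides the shell and the picture viewer there is one more tool, called after "Emit:" as a command line: name --pt "numbers of a row" for each row, then --argument value for the rest. step_arm: Moves the arm, as the interface text tells. Its arguments: {"type":"object","properties":{"moves":{"type":"array","items":{"type":"array","items":{"type":"number"}}},"grip_force":{"type":"number"}},"required":["moves"]}

```bash
mkdir -p pics; cat > h.py <<'E'
from bench import r
import numpy as np, cv2
def grab(n):
    f=r.grab_frame(n); R=cv2.Rodrigues(np.array(f["rvec"],float))[0]; t=np.array(f["tvec"],float).ravel()
    return f,R,t
def cloud(n):
    f,R,t=grab(n); d=f["depth"]; K=f["mtx"]
    v,u=np.mgrid[:d.shape[0],:d.shape[1]]
    P=np.stack([(u-K[0,2])/K[0,0]*d,(v-K[1,2])/K[1,1]*d,d],-1)
    W=(P-t)@R; W[d==0]=np.nan
    return f,W
E
python3 - <<'E'
from h import *
for n in("side","top"):
    f,W=cloud(n); cv2.imwrite(f"pics/{n}0.png",f["image"][...,::-1]); np.save(n+"0.npy",W)
    R=cv2.Rodrigues(f["rvec"])[0]; print(n,-R.T@np.ravel(f["tvec"]),R[2],f["mtx"][0,0])
o=r.get_obs(); print(o)
E
```

```text
side [ 0.49058905 -0.80041664  0.95146631] [ 0.02282164  0.70204125 -0.71177051] 489.6985983776887
top [0.34672078 0.02309514 0.96504699] [ 0.21466772 -0.00507996 -0.97667393] 411.2842430893041
{'clock': 0.1, 'joints': array([-1.28911652,  0.47769242,  0.0223518 ,  1.55634312, -0.01149707,
        1.10931213, -0.08307705]), 'qvel': array([ 2.38981782e-04, -9.82367291e-04,  5.07179264e-04, -1.46146759e-03,
        1.00391450e-03, -1.44842759e-03, -8.16758462e-05]), 'tau': array([ 3.60507336e-03, -5.97757459e+01,  1.61293220e+00, -2.81952953e+01,
        1.27371130e-02,  5.06044395e-03,  3.16437274e-05]), 'tcp_pos': array([0.25630354, 0.62387105, 0.23044389]), 'orientation': array([-6.08302901e-01, -3.08194054e+00,  2.53715268e-03]), 'contact_force': array([ 0.3772294 , -1.06047444, -0.50951151]), 'moment': array([-0.05309992, -0.04706998, -0.04285443]), 'gripper_force': 0.0, 'grip_width': 0.08537843251644683}
```

View pics/side0.png

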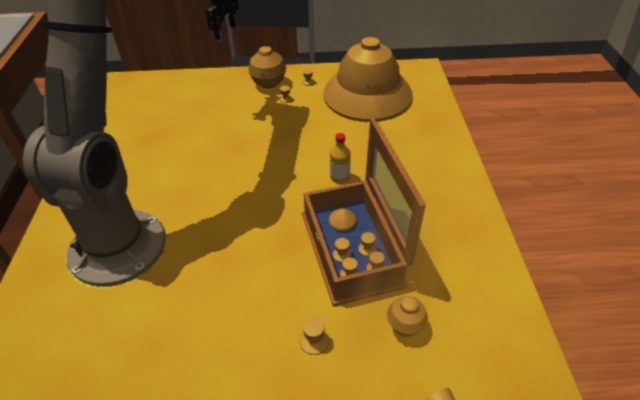

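View pics/top0.png

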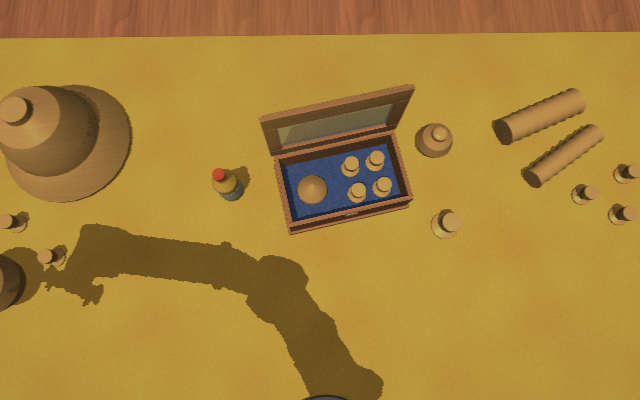

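The side view shows the case at about (355,240) with the lid up. The top view has the case around (345,185), the bottle left at (228,184), the knop right at (434,140) and the cup at (446,224). Next I measure the case and lid.

```bash
python3 - <<'E'
from h import *
T=np.load("top0.npy"); S=np.load("side0.npy")
# region from top: case
c=T[85:240,255:420].reshape(-1,3); c=c[~np.isnan(c[:,0])]
rim=c[(abs(c[:,2]-.085)<.004)]
print(len(rim)); 
b=cv2.minAreaRect(rim[:,:2].astype(np.float32)); print("rim",b, np.round(cv2.boxPoints(b),4).tolist(), rim[:,2].mean())
for nm,W,sl in(("top",T,(slice(80,240),slice(255,420))),("side",S,(slice(115,270),slice(360,425)))):
    l=W[sl].reshape(-1,3); l=l[~np.isnan(l[:,0])]; l=l[(l[:,2]>.11)]
    # lid points: inner face; robust plane
    for _ in range(6):
        m=l.mean(0); n=np.linalg.svd(l-m,full_matrices=False)[2][2]; e=(l-m)@n; l=l[abs(e)<max(.004,1.5*e.std())]
    if n[0]>0:n=-n
    print(nm,len(l),"mean",m,"n",n,"std",e.std(),"zmax",l[:,2].max(),"yaw",np.arctan2(-n[1],-n[0]),"tilt ang",np.pi/2+np.arcsin(n[2]))
    top=l[l[:,2]>l[:,2].max()-.015]; print(top[top[:,1].argmin()],top[top[:,1].argmax()])
for nm,(v0,v1,u0,u1) in dict(bottle=(160,205,205,250),knop=(115,165,412,460),cup=(205,245,425,468)).items():
    w=T[v0:v1,u0:u1].reshape(-1,3); w=w[(w[:,2]>.015)]; print(nm,len(w),w.min(0),w.max(0))
E
```

```text
1787
rim ((0.5804588794708252, -0.04525984823703766), (0.16663658618927002, 0.28025537729263306), 12.440010070800781) [[0.46889999508857727, 0.07360000163316727], [0.5292999744415283, -0.20000000298023224], [0.6919999718666077, -0.16410000622272491], [0.631600022315979, 0.10949999839067459]] 0.0843468898396157
top 4146 mean [ 0.66641808 -0.02552032  0.20632467] n [-0.9760111  -0.21489613 -0.03495693] std 0.0018921323011271403 zmax 0.27798506624255803 yaw 0.21672003669626522 tilt ang 1.5358322780454072
[ 0.69525341 -0.1668679   0.27458626] [0.63382823 0.11512494 0.27126779]
side 2904 mean [ 0.67084816 -0.03821545  0.20352797] n [-0.9763369  -0.21329856 -0.03563688] std 0.0019319820133088302 zmax 0.2793493989141422 yaw 0.21508874953710233 tilt ang 1.5351519006196992
[ 0.69771876 -0.16908734  0.27820454] [0.63501088 0.11414879 0.27085729]
bottle 740 [0.54421406 0.18667107 0.01542392] [0.59838493 0.24190522 0.1522952 ]
knop 989 [ 0.63507693 -0.30777042  0.02625731] [ 0.7168989  -0.22458095  0.10050559]
cup 347 [ 0.45950195 -0.30889572  0.03547592] [ 0.50239332 -0.26543917  0.06370389]
```

```bash
cat >> h.py <<'E'
from scipy.spatial.transform import Rotation as Ro
YAW=.217; C=np.array([.5805,-.0453,0]); X=np.array([np.cos(YAW),np.sin(YAW),0]); Y=np.array([-X[1],X[0],0]); Z=np.array([0,0,1.])
H=C+.0825*X+.085*Z
def pt(x,y,z): return C+.0825*X+x*X+y*Y+z*Z      # x from hinge line, world height z
def Rt(tilt,flip=1,side=0.,yaw=0.):   # z leaning tilt towards +X from straight down
    z=np.cos(tilt)*-Z+np.sin(tilt)*(np.cos(side)*X+np.sin(side)*Y)
    h=np.cos(side+yaw)*Y-np.sin(side+yaw)*X
    y=flip*h; y=y-(y@z)*z; y/=np.linalg.norm(y); x=np.cross(y,z)
    return np.stack([x,y,z],1)
def rel(p,R=None,p0=None,R0=None):
    o=r.get_obs(); p0=o["tcp_pos"] if p0 is None else p0; R0=Ro.from_rotvec(o["orientation"]).as_matrix() if R0 is None else R0
    R=R0 if R is None else R
    return np.round(R0.T@(p-p0)*1000,1), np.round(Ro.from_matrix(R0.T@R).as_rotvec(),3)
def lid_angle():
    f,W=cloud("side")   # inner/outer lid points above rim, in case frame
    q=W.reshape(-1,3); q=q[~np.isnan(q[:,0])]-H; a=np.stack([q@X,q@Y,q@Z],1)
    return a
def case(p): q=p-H; return np.round([q@X*1000,q@Y*1000,p[2]*1000],1)
E
python3 - <<'E'
from h import *
o=r.get_obs(); R0=Ro.from_rotvec(o["orientation"]).as_matrix(); print(np.round(R0,3))
for fl in(1,-1):
  print(fl,rel(pt(-.23,0,.32),Rt(.0,fl)),rel(pt(-.23,0,.32),Rt(.75,fl)))
print(pt(-.23,0,.32), pt(-.19,0,.085))
E
```

```text
[[-0.925  0.38  -0.001]
 [ 0.38   0.925 -0.002]
 [-0.    -0.002 -1.   ]]
1 (array([-433. , -580.1,  -88.6]), array([-0.002, -0.   , -0.607])) (array([-433. , -580.1,  -88.6]), array([-0.229, -0.727, -0.577]))
-1 (array([-433. , -580.1,  -88.6]), array([-0.000e+00,  2.000e-03,  2.535e+00])) (array([-433. , -580.1,  -88.6]), array([-0.939,  0.296,  2.384]))
[ 0.43645921 -0.07705689  0.32      ] [ 0.47552112 -0.06844485  0.085     ]
```

Emit:
step_arm --pt "0 0 -50 0 0 0 0" --pt "-45 -40 -90 0 0 0 0" --pt "-433 -580 -90 0 0 -0.6 0" --pt "-433 -580 -90 0 0 -0.6 0" --pt "-433 -580 -90 0 0 -0.6 0" --pt "-433 -580 -90 0 0 -0.6 0" --pt "-433 -580 -90 0 0 -0.6 0" --pt "-433 -580 -90 0 0 -0.6 0" --grip_force 20

```text
clock: 0.9
tcp_pos: [0.3459, 0.2932, 0.3141]
orientation: [0.33, -3.124, 0.0]
contact_force: [0.3, -0.1, -0.5]
grip_width: -0.0001
gripper_force: 0.0
```

```bash
python3 - <<'E'
from h import *
print(case(r.get_obs()["tcp_pos"]),rel(pt(-.23,0,.32),Rt(.75)),r.get_obs()["joints"])
E
```

```text
[-238.7  381.1  314.1] (array([ -11.3, -381. ,   -5.8]), array([-0.003, -0.75 , -0.006])) [-9.04244114e-01  2.52658646e-02  6.48412019e-02  1.95382093e+00
 -1.88391258e-03  1.16284128e+00  9.42421656e-01]
```

Emit:
step_arm --pt "-11 -381 -6 0 -0.75 0 0" --pt "-11 -381 -6 0 -0.75 0 0" --pt "-11 -381 -6 0 -0.75 0 0" --pt "-11 -381 -6 0 -0.75 0 0" --pt "-11 -381 -6 0 -0.75 0 0" --pt "-11 -381 -6 0 -0.75 0 0" --pt "-11 -381 -6 0 -0.75 0 0" --pt "-11 -381 -6 0 -0.75 0 0"

```text
clock: 1.7
tcp_pos: [0.4162, 0.095, 0.3045]
orientation: [-0.29, 2.486, 0.152]
contact_force: [-0.2, 1.2, 0.1]
grip_width: -0.0005
gripper_force: 0.0
```

```bash
python3 - <<'E'
from h import *
print(case(r.get_obs()["tcp_pos"]),rel(pt(-.23,0,.32),Rt(.75)),r.get_obs()["joints"])
print(rel(pt(-.21,0,.1),Rt(.75)))
E
```

```text
[-212.7  172.4  304.5] (array([   4.4, -171.1,  -31.2]), array([ 0.049, -0.106, -0.004])) [ 0.02978038 -0.33614074 -0.33914703  2.41608321 -0.23553771  0.40505166
  1.66092215]
(array([ 120.5, -180.4,  156.5]), array([ 0.049, -0.106, -0.004]))
```

Emit:
step_arm --pt "4 -171 -20 0 -0.1 0 0" --pt "4 -171 -20 0 -0.1 0 0" --pt "4 -171 -20 0 -0.1 0 0" --pt "60 -175 60 0 -0.1 0 0" --pt "120 -180 146 0 -0.1 0 0" --pt "120 -180 146 0 -0.1 0 0" --pt "120 -180 146 0 -0.1 0 0" --pt "120 -180 146 0 -0.1 0 0"

```text
clock: 2.5
tcp_pos: [0.4803, 0.0263, 0.2437]
orientation: [-0.19, 2.417, 0.138]
contact_force: [5.8, 3.5, 2.9]
grip_width: -0.0003
gripper_force: 0.0
```

```bash
python3 - <<'E'
from h import *
o=r.get_obs();print(case(o["tcp_pos"]),rel(pt(-.21,0,.1),Rt(.75)),o["joints"])
print(Ro.from_rotvec(o["orientation"]).as_matrix().T@np.stack([X,Y,Z],1))
E
```

```text
[-164.9   91.5  243.7] (array([ 122.7, -100.2,   77.3]), array([ 0.008, -0.028, -0.064])) [ 0.98261236 -0.11119044 -1.00770989  2.43548798 -1.36717829  0.211881
  2.95431651]
[[-0.74924135  0.0635188  -0.65924408]
 [ 0.04210672  0.99794505  0.048298  ]
 [ 0.6609572   0.00842826 -0.75037627]]
```

Pointing the tool forward hits the joint limits. I'll back out and lean it sideways instead, coming from the left with the tool y axis radial, which is natural for this wrist.

```bash
python3 - <<'E'
from h import *
print(pt(-.22,.25,.33),rel(pt(-.22,.2,.33),Rt(0,1)),rel(pt(-.22,.25,.33),Rt(0,1,-np.pi/2)))
E
```

```text
[0.39239945 0.16923306 0.33      ] (array([  -8.8,  110.1, -100.2]), array([ 0.031,  0.722, -0.058])) (array([ -5.6, 160. , -99.8]), array([0.584, 0.536, 1.439]))
```

Emit:
step_arm --pt "-9 110 -100 0.03 0.72 -0.06 0" --pt "-9 110 -100 0.03 0.72 -0.06 0" --pt "-9 110 -100 0.03 0.72 -0.06 0" --pt "-9 110 -100 0.03 0.72 -0.06 0" --pt "-9 110 -100 0.03 0.72 -0.06 0" --pt "-6 160 -100 0.03 0.72 -0.06 0" --pt "-6 160 -100 0.03 0.72 -0.06 0" --pt "-6 160 -100 0.03 0.72 -0.06 0"

```text
clock: 3.3
tcp_pos: [0.389, 0.1755, 0.3324]
orientation: [-0.373, 3.11, -0.002]
contact_force: [-2.0, -0.5, -0.2]
grip_width: 0.0
gripper_force: 0.0
```

```bash
python3 - <<'E'
from h import *
o=r.get_obs();print(case(o["tcp_pos"]),o["joints"])
print(rel(pt(-.2,.25,.33),Rt(0,1,-np.pi/2)),rel(pt(-.2,.25,.33),Rt(0.8,1,-np.pi/2)))
E
```

```text
[-222.   256.9  332.4] [ 0.82826264  0.07561381 -1.40905469  1.9176312   0.08607373  1.20496572
  1.19904845]
(array([-21.8,  -7.4,   2.6]), array([0.005, 0.01 , 1.593])) (array([-21.8,  -7.4,   2.6]), array([ 0.639, -0.611,  1.496]))
```

Emit:
step_arm --pt "-20 -7 2 0 0 1.58 0" --pt "-20 -7 2 0 0 1.58 0" --pt "-20 -7 2 0 0 1.58 0" --pt "-20 -7 2 0 0 1.58 0" --pt "-20 -7 2 0 0 1.58 0" --pt "-20 -7 2 0 0 1.58 0" --pt "-20 -7 2 0 0 1.58 0" --pt "-20 -7 2 0 0 1.58 0"

```text
clock: 4.1
tcp_pos: [0.409, 0.1725, 0.3282]
orientation: [1.459, 2.779, 0.01]
contact_force: [0.0, -0.3, 0.5]
grip_width: -0.0002
gripper_force: 0.0
```

```bash
python3 - <<'E'
from h import *
o=r.get_obs();print(case(o["tcp_pos"]),o["joints"])
print(rel(pt(-.2,.25,.33),Rt(0,1,-np.pi/2)),rel(pt(-.2,.25,.33),Rt(0.8,1,-np.pi/2)))
E
```

```text
[-203.   249.6  328.2] [ 0.59755078  0.10267436 -1.17625369  1.89604925  0.10102919  1.20090618
 -0.0088148 ]
(array([-0.8,  3. , -1.8]), array([ 0.007, -0.002,  0.387])) (array([-0.8,  3. , -1.8]), array([ 0.161, -0.791,  0.363]))
```

Emit:
step_arm --pt "0 0 0 0 0 0.38 0" --pt "0 0 0 0 0 0.38 0" --pt "0 0 0 0 0 0.38 0" --pt "0 0 0 0 0 0.38 0" --pt "0 0 0 0 0 0.38 0" --pt "0 0 0 0 0 0.38 0" --pt "0 0 0 0 0 0.38 0" --pt "0 0 0 0 0 0.38 0"

```text
clock: 4.9
tcp_pos: [0.4094, 0.1727, 0.3285]
orientation: [1.95, 2.461, 0.011]
contact_force: [0.6, 1.1, -0.2]
grip_width: 0.0
gripper_force: 0.0
```

```bash
python3 - <<'E'
from h import *
o=r.get_obs();print(case(o["tcp_pos"]),o["joints"])
print(rel(pt(-.19,.2,.3),Rt(0.8,1,-np.pi/2)))
E
```

```text
[-202.7  249.7  328.5] [ 0.56038292  0.09390897 -1.13320052  1.89653222  0.09052994  1.19911876
 -0.37267015]
(array([-50. ,  11.8,  28.4]), array([ 0.012, -0.803,  0.01 ]))
```

Emit:
step_arm --pt "-50 12 28 0 -0.8 0 0" --pt "-50 12 28 0 -0.8 0 0" --pt "-50 12 28 0 -0.8 0 0" --pt "-50 12 28 0 -0.8 0 0" --pt "-50 12 28 0 -0.8 0 0" --pt "-50 12 28 0 -0.8 0 0" --pt "-50 12 28 0 -0.8 0 0" --pt "-50 12 28 0 -0.8 0 0"

```text
clock: 5.7
tcp_pos: [0.4327, 0.1271, 0.3002]
orientation: [1.519, 1.911, -0.631]
contact_force: [0.6, 0.6, -0.3]
grip_width: 0.0
gripper_force: 0.0
```

```bash
python3 - <<'E'
from h import *
o=r.get_obs();print(case(o["tcp_pos"]),o["joints"])
R=Rt(0.8,1,-np.pi/2)
print(rel(pt(-.184,.165,.15),R),rel(pt(-.184,.125,.05),R))
E
```

```text
[-189.7  200.1  300.2] [-0.07457306  0.41714865 -0.9907421   1.91022153  0.80438678  1.72880205
 -1.09447081]
(array([ 82.6,   4.4, 130.3]), array([ 0.014, -0.005,  0.005])) (array([126. ,   3.2, 228.9]), array([ 0.014, -0.005,  0.005]))
```

Emit:
step_arm --pt "27 4 43 0 0 0 0" --pt "55 4 87 0 0 0 0" --pt "83 4 130 0 0 0 0" --pt "100 4 170 0 0 0 0" --pt "126 3 229 0 0 0 0" --pt "126 3 229 0 0 0 0" --pt "126 3 229 0 0 0 0" --pt "126 3 229 0 0 0 0"

```text
clock: 6.5
tcp_pos: [0.4554, 0.0553, 0.052]
orientation: [1.52, 1.908, -0.628]
contact_force: [0.2, 1.1, 0.2]
grip_width: -0.0
gripper_force: 0.0
```

```bash
python3 - <<'E'
from h import *
o=r.get_obs();print(case(o["tcp_pos"]),o["joints"])
R=Rt(0.8,1,-np.pi/2)
print(rel(pt(-.184,.125,.05),R))
f,W=cloud("side"); im=f["image"][...,::-1]; cv2.imwrite("pics/s1.png",cv2.resize(im[90:330,150:480],None,fx=2,fy=2))
E
```

```text
[-183.   125.2   52. ] [-0.10883971  0.78823699 -0.79521553  2.10992879  1.12811716  1.44729045
 -1.44398984]
(array([ 1.3, -1. ,  1.5]), array([ 0.015, -0.005,  0.002]))
```

View pics/s1.png

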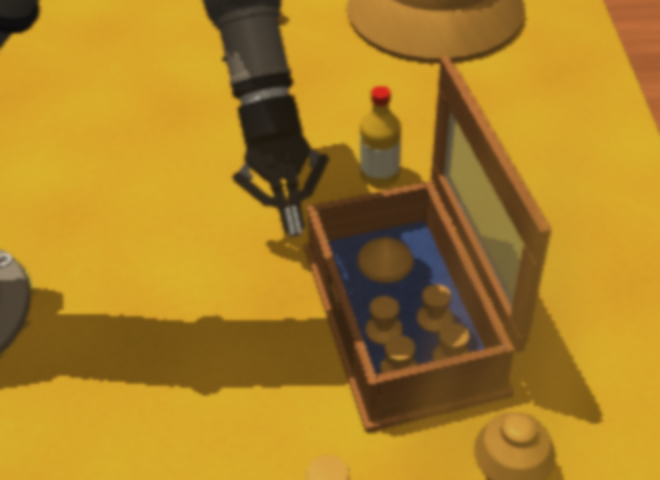

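The picture shows the fingertip at about (293,232), just in front of the case's left end, so the low catching pose is reachable. Next I go behind the lid.

Emit:
step_arm --pt "-25 -7 -45 0.01 0 0 0" --pt "-50 -7 -90 0.01 0 0 0" --pt "-75 -7 -135 0.01 0 0 0" --pt "-100 -7 -180 0.01 0 0 0" --pt "-125 0 -227 0.01 0 0 0" --pt "-122 45 -236 0.01 0 0 0" --pt "-119 95 -248 0.01 0 0 0" --pt "-119 143 -248 0.01 0 0 0"

```text
clock: 7.35
tcp_pos: [0.5713, 0.1816, 0.3144]
orientation: [1.524, 1.91, -0.632]
contact_force: [0.4, 0.2, 0.3]
grip_width: -0.0001
gripper_force: 0.0
```

```bash
python3 - <<'E'
from h import *
o=r.get_obs();print(case(o["tcp_pos"]),o["joints"])
R=Rt(0.8,1,-np.pi/2)
print(rel(pt(.06,.22,.31),R),rel(pt(.06,.125,.25),R))
E
```

```text
[-42.6 223.6 314.4] [-0.17209223  0.61580655 -0.88059304  1.56559312  0.96705797  1.84545797
 -0.94762172]
(array([  0.3, 102.5,   6.7]), array([ 0.011, -0.007,  0.002])) (array([-23.5, 101.3, 116.5]), array([ 0.011, -0.007,  0.002]))
```

Emit:
step_arm --pt "0 50 3 0.01 0 0 0" --pt "0 102 6 0.01 0 0 0" --pt "0 102 6 0.01 0 0 0" --pt "-10 102 50 0.01 0 0 0" --pt "-23 102 90 0.01 0 0 0" --pt "-23 101 116 0.01 0 0 0" --pt "-23 101 116 0.01 0 0 0" --pt "-23 101 116 0.01 0 0 0"

```text
clock: 8.15
tcp_pos: [0.6904, 0.1051, 0.2472]
orientation: [1.531, 1.909, -0.649]
contact_force: [-0.5, 0.8, 0.5]
grip_width: -0.0002
gripper_force: 0.0
```

```bash
cat >> h.py <<'E'
def ang():
    f,W=cloud("side"); q=W.reshape(-1,3); q=q[~np.isnan(q[:,0])]-H
    a=np.stack([q@X,q@Y,q@Z],1)
    k=(a[:,1]<.02)&(a[:,1]>-.14)&(np.hypot(a[:,0],a[:,2])<.21)&(np.hypot(a[:,0],a[:,2])>.1)&(a[:,2]>.008)
    th=np.arctan2(a[k,2],-a[k,0]); return np.round(np.percentile(th,[10,50,90]),3),k.sum()
E
python3 - <<'E'
from h import *
o=r.get_obs();print(case(o["tcp_pos"]),o["joints"],o["contact_force"],ang())
f,W=cloud("side"); im=f["image"][...,::-1]; cv2.imwrite("pics/s2.png",cv2.resize(im[60:300,200:530],None,fx=2,fy=2))
E
```

```text
[ 57.2 123.2 247.2] [-0.0972337   0.74922639 -0.75867073  1.45811397  1.10607235  1.72095248
 -0.80680367] [-0.46058528  0.84983587  0.53588758] (array([1.592, 1.602, 1.666]), np.int64(1307))
```

View pics/s2.png

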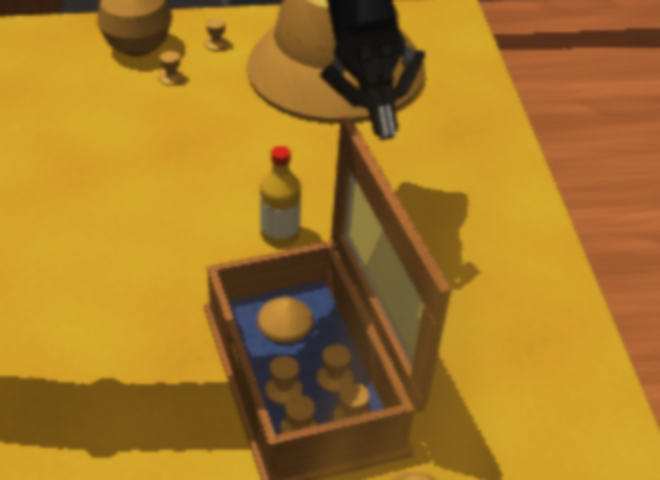

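The picture shows the fingertip at (385,130), behind the lid's upper left corner at (347,125). I start pushing towards the front.

Emit:
step_arm --pt "0 -10 0 0 0 0 0" --pt "0 -20 0 0 0 0 0" --pt "0 -28 0 0 0 0 0" --pt "0 -36 0 0 0 0 0" --pt "0 -43 0 0 0 0 0" --pt "0 -50 0 0 0 0 0" --pt "0 -57 0 0 0 0 0" --pt "0 -57 0 0 0 0 0"

```text
clock: 9.05
tcp_pos: [0.6342, 0.0914, 0.2454]
orientation: [1.53, 1.909, -0.654]
contact_force: [0.7, -0.1, -0.1]
grip_width: -0.0
gripper_force: 0.0
```

```bash
python3 - <<'E'
from h import *
o=r.get_obs();print(case(o["tcp_pos"]),o["contact_force"],o["joints"],ang())
E
```

```text
[ -0.6 121.9 245.4] [ 0.65752885 -0.13847508 -0.06314491] [-0.06280106  0.67688442 -0.79062351  1.60821742  1.06085325  1.69200062
 -0.88235724] (array([1.379, 1.397, 1.456]), np.int64(812))
```

Emit:
step_arm --pt "0 -7 0 0 0 0 0" --pt "0 -14 0 0 0 0 0" --pt "0 -21 0 0 0 0 0" --pt "0 -28 0 0 0 0 0" --pt "0 -35 0 0 0 0 0" --pt "10 -25 -11 0 0 0 0" --pt "35 -25 -36 0 0 0 0" --pt "52 -25 -54 0 0 0 0"

```text
clock: 9.9
tcp_pos: [0.5938, 0.1609, 0.2462]
orientation: [1.531, 1.909, -0.652]
contact_force: [0.4, 0.3, 0.2]
grip_width: -0.0001
gripper_force: 0.0
```

```bash
python3 - <<'E'
from h import *
print(ang()); o=r.get_obs();print(case(o["tcp_pos"]),o["contact_force"],o["joints"])
R=Rt(0.8,1,-np.pi/2)
for p in [(-.15,.19,.20),(-.15,.18,.155),(-.15,.13,.155)]: print(rel(pt(*p),R))
E
```

```text
(array([1.157, 1.201, 1.247]), np.int64(628))
[-25.3 203.6 245.9] [-1.63732626  2.76895013  0.58064606] [-0.1734951   0.69008707 -0.8212659   1.59855571  1.00303922  1.75853761
 -0.98137516]
(array([  24.3, -124.3,   42.1]), array([-0.002, -0.007,  0.009]))
(array([  49.3, -124. ,   80.9]), array([-0.002, -0.007,  0.009]))
(array([  14.2, -124.3,  116.5]), array([-0.002, -0.007,  0.009]))
```

Emit:
step_arm --pt "8 -42 14 0 0 0 0" --pt "16 -85 28 0 0 0 0" --pt "25 -124 42 0 0 0 0" --pt "49 -124 81 0 0 0 0" --pt "40 -124 92 0 0 0 0" --pt "14 -124 116 0 0 0 0" --pt "14 -124 116 0 0 0 0"

```text
clock: 10.65
tcp_pos: [0.4895, 0.0562, 0.1575]
orientation: [1.534, 1.901, -0.659]
contact_force: [0.3, -0.3, 0.7]
grip_width: 0.0001
gripper_force: 0.0
```

```bash
python3 - <<'E'
from h import *
print(ang()); o=r.get_obs();print(case(o["tcp_pos"]),o["contact_force"],o["joints"])
R=Rt(0.8,1,-np.pi/2)
for p in [(-.15,.13,.155),(-.184,.13,.111),(-.184,.13,.055)]: print(rel(pt(*p),R))
f,W=cloud("side"); im=f["image"][...,::-1]; cv2.imwrite("pics/s3.png",cv2.resize(im[60:300,200:530],None,fx=2,fy=2)); print(ang())
E
```

```text
(array([1.022, 1.081, 1.108]), np.int64(945))
[-149.1  121.1  157.5] [0.47023505 0.50103241 0.37287109] [-0.04618487  0.62385799 -0.83646391  2.0000185   1.00726326  1.53633579
 -1.19890691]
(array([ 8. , -0.9, -4.7]), array([-0.009, -0.001,  0.   ]))
(array([ 39.6, -34.6,  26.3]), array([-0.009, -0.001,  0.   ]))
(array([ 79.7, -34.3,  65.3]), array([-0.009, -0.001,  0.   ]))
(array([0.995, 1.057, 1.08 ]), np.int64(1023))
```

View pics/s3.png

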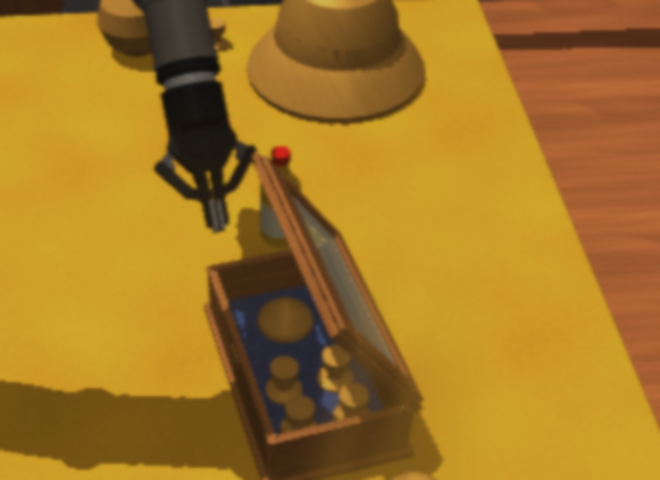

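The picture shows the lid at about 1 rad and falling, with the fingertip at (217,228) in front of and below its free end. The knuckle at (245,150) is close to the lid corner, so I shift outwards a little and wait for the lid.

Emit:
step_arm --pt "9 0 -9 0 0 0 0" --pt "9 0 -9 0 0 0 0" --pt "9 0 -9 0 0 0 0" --pt "9 0 -9 0 0 0 0" --pt "9 0 -9 0 0 0 0" --pt "9 0 -9 0 0 0 0"

```text
clock: 11.4
tcp_pos: [0.4859, 0.0738, 0.1558]
orientation: [1.53, 1.908, -0.653]
contact_force: [-0.4, -0.6, -0.5]
grip_width: -0.0003
gripper_force: 0.0
```

```bash
python3 - <<'E'
from h import *
print(ang()); o=r.get_obs();print(case(o["tcp_pos"]),o["contact_force"])
E
```

```text
(array([0.765, 0.814, 0.834]), np.int64(1610))
[-149.3  136.6  155.8] [ 0.53340769 -0.11875729  1.01275361]
```

Emit:
step_arm --pt "0 0 0 0 0 0 0" --pt "0 0 0 0 0 0 0" --pt "1 0 1 0 0 0 0" --pt "2 0 2 0 0 0 0" --pt "3 0 3 0 0 0 0" --pt "4 0 4 0 0 0 0"

```text
clock: 12.05
tcp_pos: [0.4856, 0.0739, 0.1499]
orientation: [1.53, 1.909, -0.653]
contact_force: [-1.6, 0.4, 0.3]
grip_width: -0.0003
gripper_force: 0.8
```

```bash
python3 - <<'E'
from h import *
print(ang()); o=r.get_obs();print(case(o["tcp_pos"]),o["contact_force"])
R=Rt(0.8,1,-np.pi/2)
for p in [(-.184,.1366,.115),(-.184,.1366,.045)]: print(rel(pt(*p),R))
f,W=cloud("side"); im=f["image"][...,::-1]; cv2.imwrite("pics/s4.png",cv2.resize(im[60:300,200:530],None,fx=2,fy=2)); print(ang())
E
```

```text
(array([0.601, 0.64 , 0.662]), np.int64(1939))
[-149.5  136.8  149.7] [-3.28985878  1.79625583 -0.52424646]
(array([ 24.9, -34.2,  24.6]), array([-0.006, -0.003,  0.005]))
(array([ 74.9, -33.7,  73.6]), array([-0.006, -0.003,  0.005]))
(array([0.599, 0.639, 0.66 ]), np.int64(1933))
```

View pics/s4.png

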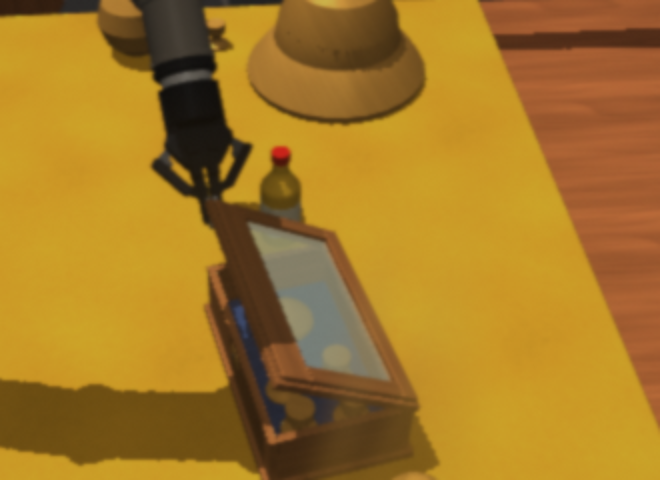

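The picture shows the lid resting on the fingertip at (210,210), holding at about 0.6 rad, so the catch worked. Now I lower it slowly.

Emit:
step_arm --pt "3 -4 3 0 0 0 0" --pt "6 -9 6 0 0 0 0" --pt "9 -13 9 0 0 0 0" --pt "12 -17 12 0 0 0 0" --pt "15 -21 15 0 0 0 0" --pt "18 -26 18 0 0 0 0" --pt "21 -30 21 0 0 0 0" --pt "25 -34 25 0 0 0 0"

```text
clock: 13.0
tcp_pos: [0.4523, 0.0661, 0.1148]
orientation: [1.53, 1.908, -0.652]
contact_force: [0.6, -0.3, -0.9]
grip_width: -0.0
gripper_force: 0.6
```

```bash
python3 - <<'E'
from h import *
print(ang()); o=r.get_obs();print(case(o["tcp_pos"]),o["contact_force"])
R=Rt(0.8,1,-np.pi/2)
for p in [(-.184,.1366,.115),(-.184,.1366,.045)]: print(rel(pt(*p),R))
E
```

```text
(array([0.351, 0.385, 0.408]), np.int64(2231))
[-184.6  136.3  113.9] [ 0.59300586  0.07952949 -2.20331653]
(array([-0.5,  0.6, -1. ]), array([-0.006, -0.003,  0.006]))
(array([49.5,  1.2, 48. ]), array([-0.006, -0.003,  0.006]))
```

Emit:
step_arm --pt "3 0 3 0 0 0 0" --pt "6 -1 6 0 0 0 0" --pt "9 -1 9 0 0 0 0" --pt "12 -2 12 0 0 0 0" --pt "15 -2 15 0 0 0 0" --pt "18 -2 18 0 0 0 0" --pt "21 -2 20 0 0 0 0" --pt "23 -2 22 0 0 0 0"

```text
clock: 13.85
tcp_pos: [0.4504, 0.0659, 0.0829]
orientation: [1.53, 1.908, -0.652]
contact_force: [-1.3, -0.2, -0.4]
grip_width: 0.0004
gripper_force: 0.7
```

```bash
python3 - <<'E'
from h import *
print(ang()); o=r.get_obs();print(case(o["tcp_pos"]),o["contact_force"])
E
```

```text
(array([0.179, 0.211, 0.237]), np.int64(2318))
[-185.8  136.6   82.6] [-1.28165552 -0.03782239 -1.62329533]
```

Remaining travel is about 22 mm; I lower it slowly in small steps.

Emit:
step_arm --pt "2 0 2 0 0 0 0" --pt "4 0 4 0 0 0 0" --pt "6 0 6 0 0 0 0" --pt "8 0 8 0 0 0 0" --pt "10 0 10 0 0 0 0" --pt "12 0 12 0 0 0 0" --pt "14 0 14 0 0 0 0" --pt "16 0 16 0 0 0 0"

```text
clock: 14.7
tcp_pos: [0.4502, 0.0658, 0.0604]
orientation: [1.53, 1.909, -0.652]
contact_force: [-0.5, 0.8, -1.0]
grip_width: 0.0003
gripper_force: 0.0
```

Emit:
step_arm --pt "1 0 1 0 0 0 0" --pt "2 0 2 0 0 0 0" --pt "3 0 3 0 0 0 0" --pt "4 0 4 0 0 0 0" --pt "6 0 6 0 0 0 0" --pt "8 0 8 0 0 0 0" --pt "10 0 10 0 0 0 0" --pt "10 0 10 0 0 0 0"

```text
clock: 15.5
tcp_pos: [0.4499, 0.0653, 0.0461]
orientation: [1.53, 1.909, -0.653]
contact_force: [-0.3, 0.5, -1.0]
grip_width: -0.0001
gripper_force: 0.0
```

```bash
python3 - <<'E'
from h import *
print(ang()); o=r.get_obs();print(case(o["tcp_pos"]),o["contact_force"],o["joints"])
f,W=cloud("side"); im=f["image"][...,::-1]; cv2.imwrite("pics/s5.png",cv2.resize(im[60:300,200:530],None,fx=2,fy=2))
E
```

```text
(array([0.066, 0.094, 0.117]), np.int64(2232))
[-186.1  136.2   46.3] [-0.45663911  0.07293152 -0.07545543] [-0.14035714  0.80208783 -0.77916664  2.09177239  1.09951614  1.45022257
 -1.44643477]
```

View pics/s5.png

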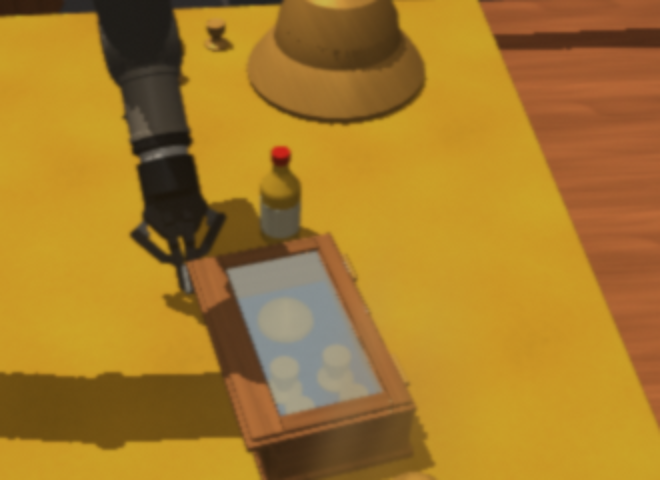

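The picture shows the lid shut, with the fingertip free below its edge at (185,285). The measured angle equals the 16 mm outer face. I withdraw to the front and left, then up.

Emit:
step_arm --pt "0 -12 0 0 0 0 0" --pt "10 -25 -10 0 0 0 0" --pt "30 -35 -31 0 0 0 0" --pt "45 -40 -47 0 0 0 0" --pt "10 -40 -82 0 0 0 0" --pt "-25 -40 -117 0 0 0 0" --pt "-60 -40 -152 0 0 0 0" --pt "-60 -40 -152 0 0 0 0"

```text
clock: 16.4
tcp_pos: [0.3983, 0.1244, 0.2007]
orientation: [1.532, 1.906, -0.642]
contact_force: [0.3, 0.3, 0.2]
grip_width: -0.0002
gripper_force: 0.0
```

```bash
python3 - <<'E'
from h import *
f,T=cloud("top"); o=r.get_obs(); print(case(o["tcp_pos"]),np.abs(o["qvel"]).max(),ang())
T0=np.load("top0.npy")
for nm,(v0,v1,u0,u1) in dict(bottle=(160,205,205,250),knop=(115,165,412,460),cup=(205,245,425,468)).items():
    for A in(T0,T):
        w=A[v0:v1,u0:u1].reshape(-1,3); w=w[(w[:,2]>.015)&(w[:,2]<.16)]; print(nm,len(w),np.round(w.mean(0),4))
a=(T[85:245,255:420].reshape(-1,3)-H); a=np.stack([a@X,a@Y,a@Z],1); k=(a[:,2]>.005)&(a[:,2]<.04)&(a[:,0]<-.03)&(a[:,0]>-.2)&(abs(a[:,1])<.14)
print(np.polyfit(-a[k,0],a[k,2],1))
E
```

```text
[-224.6  203.9  198.4] 0.06387037619825923 (array([0.066, 0.093, 0.118]), np.int64(2237))
bottle 740 [0.5636 0.2075 0.0973]
bottle 736 [0.5637 0.2075 0.0975]
knop 989 [ 0.6678 -0.2585  0.0727]
knop 994 [ 0.6678 -0.2585  0.0728]
cup 347 [ 0.4796 -0.2847  0.0577]
cup 348 [ 0.4796 -0.2847  0.0576]
[0.02941756 0.00806421]
```

```bash
python3 - <<'E'
from h import *
f,T=cloud("top")
a=(T.reshape(-1,3)-H); a=np.stack([a@X,a@Y,a@Z],1)
for lo,hi in((-.18,-.15),(-.022,-.008)):
    k=(a[:,0]>lo)&(a[:,0]<hi)&(abs(a[:,1])<.12)&(a[:,2]>0); print(np.median(a[k,2]),k.sum())
print(np.abs(r.get_obs()["qvel"]).max())
r.hand_in()
E
```

```text
0.015518973295159333 1554
0.015151436434050702 652
0.033954879815635185
the job is handed in; nothing more can be done
```

The job is handed in: the lid was tipped from behind, caught on a fingertip at about 0.6 rad and lowered slowly until shut. After the arm moved clear, depth readings showed the lid flat and the cup, knop and bottle where they stood. No verdict came back.

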